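# Draw the sprung stroke rod to the loaded vial's ring and hold it

### The job

See what colour cap the vial in the draw unit's own seat has, then take the red knob of the unit's sprung telescoping rod and draw the rod out until the ring of that colour has just come fully out of the sleeve, its back edge level with the sleeve's mouth. Do not draw it well past that ring, and leave everything else standing where it is. Finish while holding the knob there, for the rod springs back if let go.

Things in the scene. Friction and masses are not known exactly. Their poses are not given: they have to be found in the camera images.
- draw_unit: fixed hand draw unit: grey base plate (x 5 to 185, y -48 to 108 mm), horizontal aluminium sleeve 32 mm thick (dark mouth collar 40 mm), x 0 to 186 mm, axis 50 mm up, black vial seat beside it. Origin on the table under the sleeve's mouth; x points back along the sleeve, so the rod is drawn out along -x; y to the seat's side; z up. Yaw varies. Nothing over 70 mm high but knob and vial (90 mm).
- mouth (a point): centre of the sleeve's mouth, 50 mm above the table, on the rod's axis; axes as draw_unit
- seat_center (a point): floor centre of the well in the unit's vial seat (black block 50 x 50 mm, top 40 mm and well floor 15 mm above the table, well 25.5 mm wide), at x = 100, y = 76 mm from the draw unit's origin. The vial standing here is the loaded one.
- stroke_rod (a joint): length (m) the steel rod (14 mm thick) is drawn out: 0 at rest, stop at 0.130. A spring pulls it back: 3.2 N at 0, rising 80 N/m (11.2 N at 0.100), friction 0.4 N. Three coloured rings 8 mm wide on the rod are hidden in the sleeve at rest; a ring's back edge (nearer the sleeve) is level with the mouth at 0.040 for the green ring, 0.070 for the blue, 0.100 for the orange.
- knob (a point): red upright grip block on the rod's outer end, 18 mm along the rod, 30 mm across, 70 mm tall, 30 to 100 mm above the table; point at its centre (65 mm up, in the rod's vertical plane, 55 mm plus the drawn length before the mouth); axes as draw_unit, pulled straight along -x. Free at both sides and above; the rod runs behind it 43 to 57 mm up.
- rack: white vial rack, fixed, 96 x 96 x 40 mm, four wells; origin at the centre of its underside. Holds the vials that are not loaded, one well stays empty.
- vial_green: glass sample vial, green cap (cap 21 mm across, top 13 mm), 22.4 mm in diameter, 75 mm tall, upright, foot 15 mm above the table; origin at the centre of its underside, z up. Stands either in the draw unit's seat (then it is the loaded vial) or in the rack.
- vial_blue: glass sample vial, blue cap (cap 21 mm across, top 13 mm), 22.4 mm in diameter, 75 mm tall, upright, foot 15 mm above the table; origin at the centre of its underside, z up. Stands either in the draw unit's seat (then it is the loaded vial) or in the rack.
- vial_orange: glass sample vial, orange cap (cap 21 mm across, top 13 mm), 22.4 mm in diameter, 75 mm tall, upright, foot 15 mm above the table; origin at the centre of its underside, z up. Stands either in the draw unit's seat (then it is the loaded vial) or in the rack.
- vial_white: glass sample vial, white cap (cap 21 mm across, top 13 mm), 22.4 mm in diameter, 75 mm tall, upright, foot 15 mm above the table; origin at the centre of its underside, z up. Always in the rack, never the loaded one; no ring belongs to it.
- carton: cardboard carton 90 x 90 x 75 mm, a bystander; origin at the centre of its underside
- reagent_bottle: white plastic bottle with blue cap, 68 mm in diameter, 165 mm tall, a bystander; origin at the centre of its underside
- septa_jar: amber jar with white lid, 56 mm in diameter, 60 mm tall, a bystander; origin at the centre of its underside
- beaker: glass beaker 70 mm in diameter, 90 mm tall, a bystander; origin at the centre of its underside
- wrench: steel wrench 160 mm long lying on the table, a bystander; origin at the middle of its underside, x along it

How it is judged:
At the end, for the whole second after the job is handed in: The rod rests with the back edge of the ring of the loaded vial's cap colour within 5 mm of the sleeve's mouth (joint 0.040 green, 0.070 blue, 0.100 orange), the fingers holding the knob (over 2 N), and every loose thing within 20 mm of where it began (((horizontal distance between vial_green and seat_center below 0.012 m and value of joint stroke_rod between 0.035 and 0.045 m) or (horizontal distance between vial_blue and seat_center below 0.012 m and value of joint stroke_rod between 0.065 and 0.075 m) or (horizontal distance between vial_orange and seat_center below 0.012 m and value of joint stroke_rod between 0.095 and 0.105 m)) and velocity of joint stroke_rod between -0.01 and 0.01 m/s and contact force between the fingers and stroke_rod above 2 N and distance of each of vial_green, vial_blue, vial_orange, vial_white, carton, reagent_bottle, septa_jar, beaker, wrench from where it was at the start of the episode below 0.02 m); the arm keeps its last pose, push and grip.
It fails at once if the rod is drawn more than 18 mm past the ring of the loaded vial's colour ((horizontal distance between vial_green and seat_center below 0.012 m and value of joint stroke_rod above 0.058 m) or (horizontal distance between vial_blue and seat_center below 0.012 m and value of joint stroke_rod above 0.088 m) or (horizontal distance between vial_orange and seat_center below 0.012 m and value of joint stroke_rod above 0.118 m)).
It fails at once if a vial or bystander is shifted more than 20 mm or a vial is tipped (distance of any of vial_green, vial_blue, vial_orange, vial_white, carton, reagent_bottle, septa_jar, beaker, wrench from where it was at the start of the episode above 0.02 m or angle between any of vial_green, vial_blue, vial_orange, vial_white's own z axis and vertical above 0.5 rad).
It also fails if it takes over 32 s, if anything falls off the work surface, if the arm or the gripper's body presses on something with over 40 N, if the wrist force passes 120 N, or if a joint passes its speed limit or range.

### The arm

A 7-joint arm with a two-finger parallel gripper is mounted at the origin on the work surface. World frame = base frame: x ahead of the robot, y to its left, z up, the work surface at z = 0. Lengths are in m, angles in rad, forces in N, time in s.
With the tool pointing down it reaches from about 0.4 to 0.875 m from the base axis. Payload 19.3 kg.
Tool frame: the origin (TCP) lies midway between the tips of the shut fingers; the grasp point (between the pads) lies 19 mm behind it; z points along the fingers, y is the line along which they close (so a half turn about z gives the same grasp; the last joint's range is limited). The gripper opens to 85 mm and grips with 20 to 120 N. Pads are 22 mm wide; open, the fingers measure 114 mm over their backs; the gripper's body (76 mm by 85 mm) begins 54 mm behind the grasp point. The pads swing forward as they close: fully open they stand 13 mm farther back than shut.
Start: joints at [1.216, 0.521, -0.036, 1.599, 0.021, 1.021, -0.113], TCP at [0.176, -0.6, 0.231] pointing down, gripper open.
Joint ranges: [-2.91, 2.91], [-0.3, 2.13], [-1.5, 1.42], [0.17, 2.43], [-1.26, 4.41], [0.16, 1.93], [-2.52, 2.52]. Speed limits (rad/s): [1.89, 1.89, 2.39, 2.39, 3.01, 3.01, 3.01].

### API

Orientations are given as [roll, pitch, yaw] about the fixed x, y, z axes, in that order (R = Rz(yaw) Ry(pitch) Rx(roll)).
In Python, from workcell import bot gives the robot as it stands.
- The arm moves only by the tool shift_gripper, called after "Emit:" as name(argument=value, ...) on one line, values as JSON. Schema: {"type":"object","properties":{"deltas":{"type":"string"},"squeeze":{"type":"number"},"only":{"type":"string"},"quiet":{"type":"boolean"},"lines":{"type":"string"}},"required":["deltas"],"additionalProperties":false}. deltas is a string of 1 to 5 rows, one to a line, with the numbers parted by spaces; each row has 7 numbers: the finger opening in m, then dx, dy, dz in fractions of the full range, 1 being 1 m, then a rotation vector rx, ry, rz in parts of the range, where 1.0 means 2 pi rad; each row is the pose to reach, as a shift and turn from the pose commanded when the call began, along the tool's axes at that moment; what a row does not reach only later rows make up. A row lasts 1/8 s, in which the tool goes at most 0.0625 m and 0.188 rad, less where a joint would pass 70% of its speed; a pose out of reach is approached as far as the arm can. The fingers move at their own pace and stop on an object; squeeze is the grip in N (left out, the last holds). Time passes only in rows, so rows that do not move let the fingers close. The tool returns the time, the measured TCP pose, the force, the opening and the grip force at its end. only (a regular expression) keeps the lines of the reply that match it, lines (a string "A,B") keeps lines A to B, and quiet returns only ok. No shift or turn number may pass 1 either way. Input that does not fit is refused with a message, and nothing moves.
- bot.observe(): the state, without advancing time (a new reading comes with each control period).
- bot.grab_frame(name): name is "side" or "top"; returns the picture (480x640x3 uint8, blue, green, red); there is no depth.
- bot.calibration(name): a dict with "vfov" (degrees; the focal length in pixels is half the picture's height over the tangent of half this angle, whatever the lens; pixels are square), "cx", "cy" (the principal point, pixels), "dist_coeffs" ([k1, k2, p1, p2, k3] as OpenCV has them; the pictures are not rectified), "eye" and "attitude" of the camera in the world. Camera axes: x right, y down, z forward; pixel columns grow to the right and rows downward; lengths in m; the calibration is good to about 2 mm. A picture is of the moment at which its call begins. calibration takes no time and is no camera call.
- bot.job_done(): hands the job in; it is judged then, once.
The state is a dict: "clock": time; "qpos": joint angles; "qd": joint speeds; "joint_efforts": joint torques, N m; "position": TCP position; "tool_rot": TCP orientation; "force": force on the tool from outside, world axes, zero at the start; "moment": the same for the moment, N m; "grip_width": finger opening in m; "finger_force": force on a finger pad.
Only numpy, scipy, OpenCV 4.12 (cv2) and the standard library are available. Lean on these libraries where they do the work, as an engineer would, in place of code of your own. Each camera call takes 0.05 s, during which the arm holds its last target. There are 200 camera calls.

## Working session

There is one attempt and no reset: what is moved stays moved. The work goes in short steps, Python scripts to look and compute and a tool call to move; the robot and the scene stay as the last step left them, time stands still between calls to the robot, and variables do not carry over. Pictures are saved under pics/ and viewed, at most 10 in all, crops included, and the job is handed in when it is done.

```bash
ls; mkdir -p pics; python3 - <<'E'
from workcell import bot
import cv2
for n in("side","top"):
    cv2.imwrite(f"pics/{n}0.png",bot.grab_frame(n)); print(n,bot.calibration(n))
print(bot.observe())
E
```

```text
pics
workcell.py
side {'vfov': 55.74144100616811, 'cx': 315.2590084452178, 'cy': 239.03374508417366, 'dist_coeffs': array([-0.01352932,  0.        ,  0.        ,  0.        ,  0.        ]), 'eye': array([0.20977443, 0.72351126, 0.68616573]), 'attitude': array([-2.21471273e+00, -1.81130283e-03, -2.74461047e+00])}
top {'vfov': 44.02867534931502, 'cx': 319.5601658435428, 'cy': 233.6056042805429, 'dist_coeffs': array([-0.0040438,  0.       ,  0.       ,  0.       ,  0.       ]), 'eye': array([0.42466614, 0.02088504, 1.6903617 ]), 'attitude': array([-3.09355862, -0.00858875, -1.57006971])}
{'clock': 0.1, 'qpos': array([ 1.21578642,  0.52193498, -0.03633796,  1.59988691,  0.02122352,
        1.02109707, -0.11275508]), 'qd': array([-0.00059412, -0.00140222,  0.00174544, -0.0010041 ,  0.00015453,
       -0.00128325, -0.00122716]), 'joint_efforts': array([ 3.61324768e-03, -9.28492498e+01,  1.98419429e+00, -3.70532691e+01,
        1.81962753e-02,  5.35392057e-03,  1.36419212e-04]), 'position': array([ 0.17550469, -0.59957525,  0.23081823]), 'tool_rot': array([-3.14065531e+00,  7.84617331e-05,  2.84864147e-01]), 'force': array([-0.4332512 , -0.01843987,  0.18691673]), 'moment': array([-0.03117461, -0.01480141,  0.02137844]), 'finger_force': 0.0, 'grip_width': 0.08542951230897157}
```

View pics/side0.png

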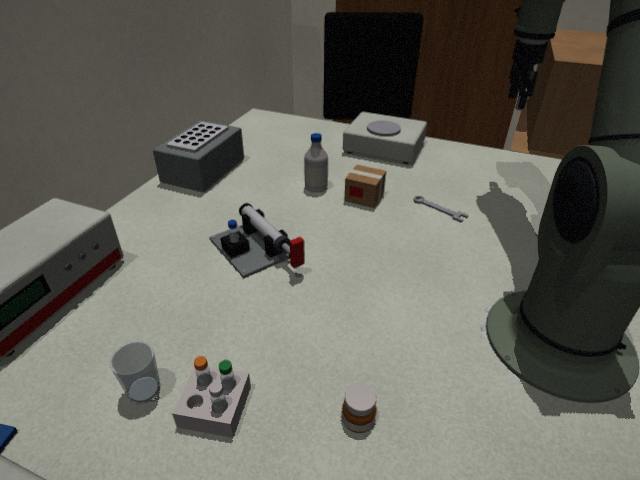

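View pics/top0.png

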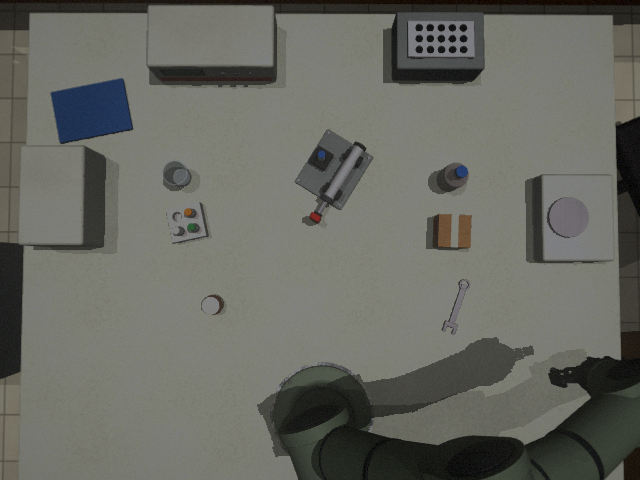

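The seat vial's cap is blue (side 233,224; top 321,155), and the rack holds orange, green and white, so the target is 0.070 m. The red knob is at about (297,252) in the side view and (316,217) in the top view. I'll enlarge both.

```bash
python3 - <<'E'
import cv2
s=cv2.imread("pics/side0.png")[195:285,200:320]; t=cv2.imread("pics/top0.png")[120:230,285:385]
cv2.imwrite("pics/s1.png",cv2.resize(s,None,fx=6,fy=6,interpolation=cv2.INTER_CUBIC))
cv2.imwrite("pics/t1.png",cv2.resize(t,None,fx=5,fy=5,interpolation=cv2.INTER_CUBIC))
E
```

```text
(no output)
```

View pics/s1.png

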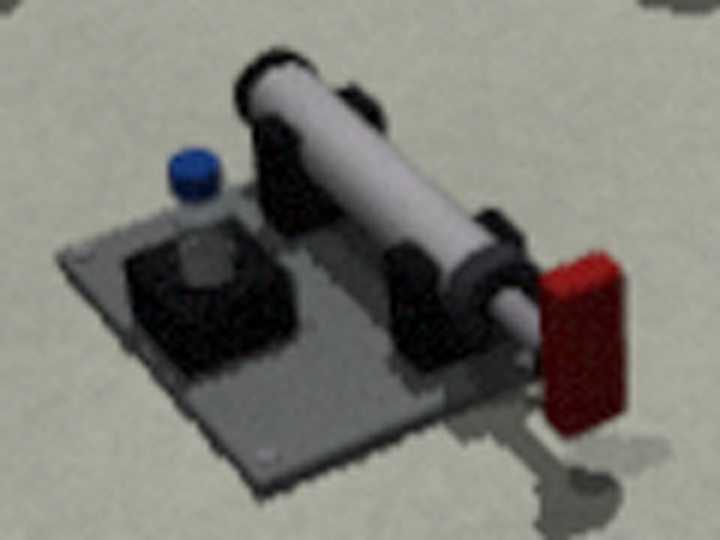

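View pics/t1.png

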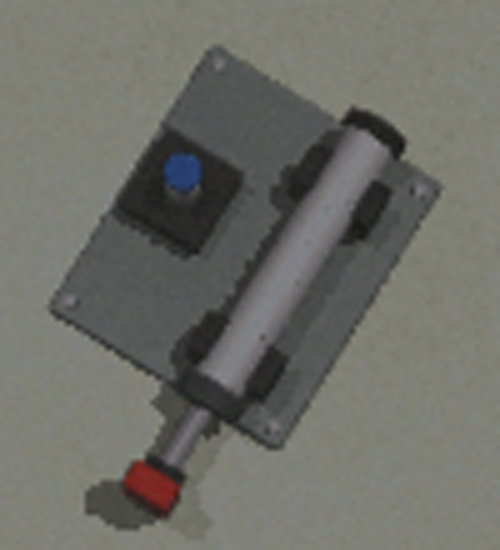

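Crop readings:
- **Knob top face:** centre about (582,273) in the side crop. The red top spans (137,459), (184,484), (163,512), (125,485) in the top crop.
- **Cap:** (194,162) in the side crop, (183,170) in the top crop.
- **Plate corners in the top crop:** (215,47), (440,187), (277,447), (53,310).

Next I triangulate these and fit the unit's pose.

```bash
cat > h.py <<'E'
import numpy as np, cv2
from scipy.spatial.transform import Rotation as R
from scipy.optimize import least_squares
from workcell import bot
def cam(n):
    c=bot.calibration(n); f=240/np.tan(np.radians(c["vfov"])/2)
    K=np.array([[f,0,c["cx"]],[0,f,c["cy"]],[0,0,1]])
    Rw=R.from_euler("xyz",c["attitude"]).as_matrix()
    return K,c["dist_coeffs"],Rw,c["eye"]
C={n:cam(n) for n in("side","top")}
def proj(n,P):
    K,d,Rw,e=C[n]
    return cv2.projectPoints(np.atleast_2d(P).astype(float),cv2.Rodrigues(Rw.T)[0],-Rw.T@e,K,d)[0][:,0]
def tri(ps,pt):
    s=least_squares(lambda X:np.r_[proj("side",X)[0]-ps,proj("top",X)[0]-pt],[.6,0,.05])
    return s.x,s.fun
sc=lambda p:(np.array(p)+.5)/6-.5+[200,195]
tc=lambda p:(np.array(p)+.5)/5-.5+[285,120]
E
python3 - <<'E'
from h import *
np.set_printoptions(precision=4,suppress=True)
for nm,s,t in(("knobtop",(582,273),(154,484)),("cap",(194,157),(183,168)),("cornerA",(260,490),(53,308)),("cornerB",(60,256),(215,47)),("sleeve end top",(280,52),(375,118))):
    print(nm,*tri(sc(s),tc(t)))
# pose fit; knob top, cap top, plate corners (z=zp)
obs=[("side",(582,273),(-55,0,100)),("top",(154,482),(-55,0,100)),("side",(194,157),(100,76,90)),("top",(183,168),(100,76,90)),
("side",(260,488),(5,108,None)),("side",(60,256),(185,108,None)),("top",(53,309),(5,108,None)),("top",(277,446),(5,-48,None)),("top",(440,187),(185,-48,None)),("top",(215,47),(185,108,None))]
def res(p):
    r=[]
    c,s=np.cos(p[2]),np.sin(p[2])
    for n,uv,(x,y,z) in obs:
        z=p[3] if z is None else z/1e3; x/=1e3;y/=1e3
        r+=list(proj(n,[p[0]+c*x-s*y,p[1]+s*x+c*y,z])[0]-(sc if n=="side" else tc)(uv))
    return r
s=least_squares(res,[.62,0,-.5,.008]);print("pose",s.x);print(np.round(s.fun,1).reshape(-1,2).tolist())
p=s.x;c,si=np.cos(p[2]),np.sin(p[2])
k=np.array([p[0]-.055*c,p[1]-.055*si]);print("knob",k)
o=bot.observe(); print(o["tool_rot"],o["position"])
E
```

```text
knobtop [0.5477 0.0185 0.0971] [ 0.0383  0.0023 -0.0183 -0.0442]
cap [0.7196 0.0027 0.0916] [-0.159  -0.0092  0.0916  0.1655]
cornerA [0.6563 0.0766 0.0032] [ 0.2326  0.0135 -0.137  -0.2629]
cornerB [ 0.8059 -0.0162  0.0061] [ 0.0552  0.0032 -0.033  -0.0549]
sleeve end top [ 0.7487 -0.105   0.0693] [-1.2817 -0.0751  0.656   1.246 ]
pose [ 0.5942 -0.0097 -0.5581  0.0054]
[[-0.1, -0.8], [-0.3, 0.3], [0.2, 0.4], [0.4, 0.4], [-0.2, 0.4], [-0.7, 0.0], [-1.1, -0.3], [0.5, 1.2], [1.1, -0.1], [-0.1, -0.8]]
knob [0.5475 0.0194]
[-3.1407  0.0001  0.2849] [ 0.1755 -0.5996  0.2308]
```

The knob top triangulates to z=0.097 (nominal 0.100) and the cap to 0.092 (nominal 0.090). The pose fit is within about 1 px, with knob at (0.5475, 0.019) and unit yaw -0.558. I'll use the half-turned grasp, yaw 2.584, to keep joint 7 well inside its range.

```bash
cat > to.py <<'E'
import sys
from h import *
np.set_printoptions(precision=4,suppress=True)
o=bot.observe(); Rt=R.from_euler("xyz",o["tool_rot"])
T=R.from_euler("xyz",[np.pi,0,-.558+np.pi])
p=np.array(eval(sys.argv[1]))
rv=(Rt.inv()*T).as_rotvec()
print("shift",Rt.inv().apply(p-o["position"]),"rv",rv,"clock",o["clock"],"q",o["qpos"],"pos",o["position"],"w",o["grip_width"],o["finger_force"],"F",o["force"])
E
python3 to.py '[.5475,.0190,.23]'
```

```text
shift [ 0.5308 -0.4891  0.0012] rv [-0.0006 -0.001  -2.2987] clock 0.1 q [ 1.2158  0.5219 -0.0363  1.5999  0.0212  1.0211 -0.1128] pos [ 0.1755 -0.5996  0.2308] w 0.08542951230897157 0.0 F [-0.4333 -0.0184  0.1869]
```

The rows are not in the units I measure in: turns go in shares of 2 pi rad. I convert before sending: -0.9 rad / 6.2832 = -0.1432.

Emit:
shift_gripper(deltas="0.085 0.042 -0.039 0 0 0 -0.0286\n0.085 0.084 -0.078 0 0 0 -0.0573\n0.085 0.126 -0.117 0 0 0 -0.0859\n0.085 0.168 -0.156 0 0 0 -0.1146\n0.085 0.21 -0.195 0 0 0 -0.1432", squeeze=60)

```text
clock: 0.72
position: [0.3229, -0.352, 0.2313]
tool_rot: [-3.142, 0.0, 1.191]
force: [1.7, -0.8, 0.6]
grip_width: 0.0849
finger_force: 0.0
```

```bash
python3 to.py '[.5475,.0190,.23]'
```

```text
shift [0.4278 0.0709 0.0012] rv [-0.0001  0.0001 -1.393 ] clock 0.725 q [ 0.9764  0.3029 -0.3342  1.9631  0.1259  0.8952  0.1972] pos [ 0.3229 -0.352   0.2313] w 0.08485126189474411 0.0 F [ 1.6905 -0.8499  0.5566]
```

In the tool's units: -0.9 rad / 6.2832 = -0.1432.

Emit:
shift_gripper(deltas="0.085 0.06 0.01 0 0 0 -0.0286\n0.085 0.12 0.02 0 0 0 -0.0573\n0.085 0.18 0.03 0 0 0 -0.0859\n0.085 0.24 0.04 0 0 0 -0.1146\n0.085 0.3 0.05 0 0 0 -0.1432")

```text
clock: 1.35
position: [0.4823, -0.093, 0.2314]
tool_rot: [-3.142, 0.0, 2.09]
force: [0.8, -1.5, 0.8]
grip_width: 0.0851
finger_force: 0.0
```

```bash
python3 to.py '[.5475,.0190,.23]'
```

```text
shift [0.0648 0.1122 0.0013] rv [-0.0001  0.0002 -0.4933] clock 1.35 q [ 0.5728  0.3649 -0.6367  1.9202  0.2661  0.9404  0.3285] pos [ 0.4823 -0.093   0.2314] w 0.08507108260625344 0.0 F [ 0.772  -1.4954  0.8393]
```

In the tool's units: -0.493 rad / 6.2832 = -0.0785.

Emit:
shift_gripper(deltas="0.085 0.022 0.037 0 0 0 -0.0271\n0.085 0.044 0.075 0 0 0 -0.0541\n0.085 0.065 0.112 0 0 0 -0.0785\n0.085 0.065 0.112 0 0 0 -0.0785")

```text
clock: 1.85
position: [0.5478, 0.0202, 0.2309]
tool_rot: [3.14, -0.001, 2.584]
force: [-0.0, -0.2, 0.5]
grip_width: 0.0849
finger_force: 0.0
```

```bash
python3 to.py '[.5475,.0190,.05]'; python3 - <<'E'
from h import *
for n,(a,b,c,d) in(("side",(180,300,200,330)),("top",(120,240,270,400))):
    f=bot.grab_frame(n); cv2.imwrite(f"pics/{n}2.png",f)
s=cv2.imread("pics/side2.png")[150:300,200:350]; cv2.imwrite("pics/s2c.png",cv2.resize(s,None,fx=4,fy=4,interpolation=cv2.INTER_CUBIC))
E
```

```text
shift [-0.0006 -0.0014  0.1809] rv [ 0.0016 -0.0013  0.0001] clock 1.85 q [ 0.4002  0.4877 -0.7492  1.7773  0.3798  1.0268  0.5217] pos [0.5478 0.0202 0.2309] w 0.08487370083093873 0.0 F [-0.0165 -0.181   0.4613]
```

View pics/s2c.png

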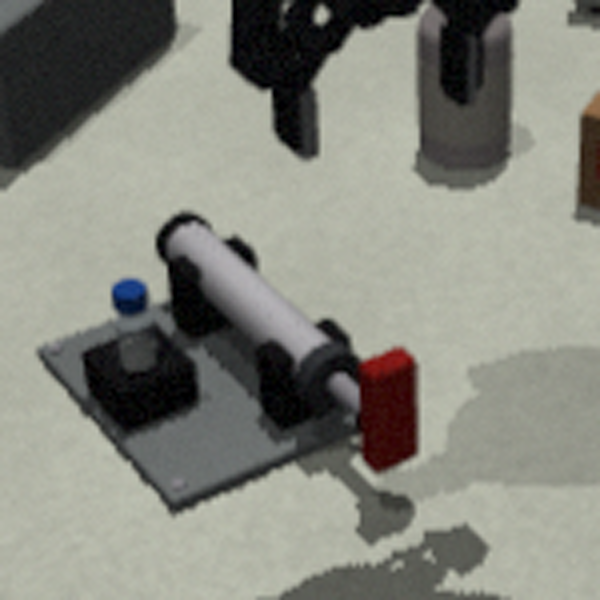

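The open fingers straddle the knob from above, with tips at about (300,155) and (460,100) in the crop. I'm descending straight down.

Emit:
shift_gripper(deltas="0.085 0 -0.001 0.05 0 0 0\n0.085 0 -0.001 0.1 0 0 0\n0.085 0 -0.001 0.14 0 0 0\n0.085 0 -0.001 0.18 0 0 0\n0.085 0 -0.001 0.18 0 0 0")

```text
clock: 2.58
position: [0.5449, 0.0152, 0.0495]
tool_rot: [-3.139, -0.003, 2.576]
force: [-0.3, 0.0, 0.7]
grip_width: 0.0848
finger_force: 0.0
```

```bash
python3 to.py '[.5475,.0190,.05]'
```

```text
shift [-0.0002  0.0047 -0.0005] rv [-0.0029 -0.0033 -0.0073] clock 2.575 q [ 0.2821  0.727  -0.5872  1.9135  0.6147  0.6923  0.3266] pos [0.5449 0.0152 0.0495] w 0.08484909131917201 0.0 F [-0.3448  0.0494  0.7249]
```

Emit:
shift_gripper(deltas="0.04 0 0 0 0 0 0\n0.02 0 0 0 0 0 0\n0.02 0 0 0 0 0 0\n0.02 0 0 0 0 0 0\n0.02 0 0 0 0 0 0", squeeze=60)

```text
clock: 3.2
position: [0.5495, 0.0192, 0.0534]
tool_rot: [3.135, 0.003, 2.58]
force: [8.8, 14.7, 9.8]
grip_width: 0.0294
finger_force: 61.2
```

```bash
python3 to.py '[.5475,.0190,.05]'; python3 - <<'E'
from h import *
s=bot.grab_frame("side")[180:300,240:360]; t=bot.grab_frame("top")[140:260,270:390]
cv2.imwrite("pics/c3.png",cv2.resize(np.hstack([s,t]),None,fx=3.3,fy=3.3,interpolation=cv2.INTER_CUBIC))
E
```

```text
shift [ 0.0016 -0.0013  0.0034] rv [ 0.0068  0.0034 -0.0039] clock 3.2 q [ 0.2809  0.7226 -0.5923  1.9092  0.6142  0.6898  0.327 ] pos [0.5495 0.0192 0.0534] w 0.0294369811659491 61.17485046386719 F [ 8.8427 14.7431  9.8286]
```

View pics/c3.png

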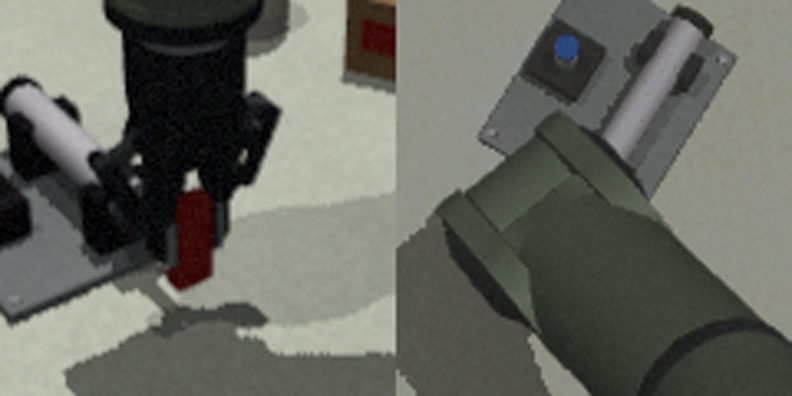

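The grip is good: opening 29.4 mm on the 30 mm knob, 61 N. Tool +x is the draw direction. I'll draw most of the way gently while easing the side load.

Emit:
shift_gripper(deltas="0.02 0.01 0.004 -0.002 0 0 0\n0.02 0.022 0.004 -0.002 0 0 0\n0.02 0.035 0.004 -0.002 0 0 0\n0.02 0.045 0.004 -0.002 0 0 0\n0.02 0.05 0.004 -0.002 0 0 0")

```text
clock: 3.92
position: [0.5067, 0.0458, 0.0536]
tool_rot: [-3.142, 0.001, 2.578]
force: [6.1, -5.0, -12.9]
grip_width: 0.0291
finger_force: 62.3
```

```bash
cat >> to.py <<'E'
d=np.array([-np.cos(.558),np.sin(.558)]);v=o["position"][:2]-[.5495,.0192]
print("drawn",v@d,"side",v[0]*d[1]-v[1]*d[0],"F along",o["force"][:2]@d)
E
python3 to.py '[.5475,.0190,.05]'|tail -1
```

```text
drawn 0.05038620461835981 side -0.00013578593101747777 F along -7.837335921870521
```

TCP travel is 50.4 mm. The 7.8 N pull matches the spring and friction at 0.05 (7.6 N), so there is no slip. I'll finish the remaining 20 mm.

Emit:
shift_gripper(deltas="0.02 0.007 0 0 0 0 0\n0.02 0.014 0 0 0 0 0\n0.02 0.0185 0 0 0 0 0\n0.02 0.0197 0 0 0 0 0\n0.02 0.0197 0 0 0 0 0")

```text
clock: 4.55
position: [0.4904, 0.0558, 0.0536]
tool_rot: [-3.141, 0.001, 2.577]
force: [5.7, -6.5, -12.1]
grip_width: 0.0292
finger_force: 62.4
```

Emit:
shift_gripper(deltas="0.02 0 0 0 0 0 0\n0.02 0 0 0 0 0 0\n0.02 0 0 0 0 0 0\n0.02 0 0 0 0 0 0")

```text
clock: 5.05
position: [0.4905, 0.0558, 0.0536]
tool_rot: [-3.141, 0.001, 2.577]
force: [6.7, -5.3, -11.9]
grip_width: 0.0295
finger_force: 62.4
```

```bash
python3 to.py '[.5475,.0190,.05]'|tail -1;  python3 - <<'E'
from h import *
s=bot.grab_frame("side")[180:290,220:360]
cv2.imwrite("pics/c4.png",cv2.resize(s,None,fx=5,fy=5,interpolation=cv2.INTER_CUBIC))
E
```

```text
drawn 0.06947893893345732 side -0.00017834369750914167 F along -8.423634443298448
```

View pics/c4.png

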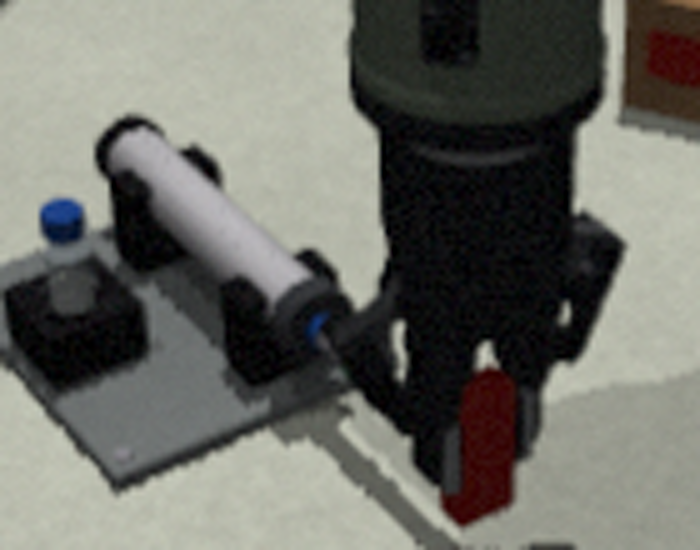

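The blue ring shows right at the mouth collar (about 318,328 in the crop). The knob is still held and the vial stands in its seat. Travel of 69.5 mm and the spring force agree with the target, so I'm handing in.

```bash
python3 -c "
from workcell import bot
print(bot.job_done())"
```

```text
the job is handed in; nothing more can be done
None
```

The loaded vial's cap is blue, so I drew the rod out about 69.5 mm by tool travel (target 70 mm), with the blue ring showing at the sleeve's mouth, and handed the job in still holding the knob at about 62 N; the hand-in returned no verdict.

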